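# Clamp the brass blank in the filing jig with the bar and thumb wedge

## Robot

A 6-joint arm with a two-finger parallel gripper is mounted at the origin on the work surface. World frame = base frame: x ahead of the robot, y to its left, z up, the work surface at z = 0. Lengths are in mm, angles in degrees, forces in N, time in s.
With the tool pointing down it reaches from about 250 to 775 mm from the base axis. Payload 8.9 kg.
Tool frame: the origin (TCP) lies between the finger pads; the fingertips stand 8 mm ahead of it and the grasp point (between the pads) lies 11 mm behind it; z points along the fingers, x is the direction in which the jaws open and shut, and the axes are right-handed (so a half turn about z gives the same grasp; the last joint's range is limited). The gripper opens to 85 mm and grips with 20 to 120 N. Pads are 22 mm wide; open, the fingers measure 114 mm over their backs; the gripper's body (76 mm by 85 mm) begins 54 mm behind the grasp point. The pads swing forward as they close: fully open they stand 13 mm farther back than shut.
Start: joints at [57.336, 16.656, -8.789, 64.555, 0, 82.019], TCP at [219.233, 477.033, 202.605] pointing down, gripper open.
Joint ranges: [-144.48, 144.48], [-52.06, 99.96], [-74.48, 78.29], [-112.23, 115.85], [-86.99, 84.42], [-180, 180]. Speed limits (degrees/s): [127.2, 127.2, 159.86, 180, 180, 180].

## Interface

Orientations are given as a 3x3 rotation matrix whose columns are the frame's x, y, z axes.
In Python, from station import r gives the robot as it stands.
- The arm moves only by the tool servo_tool, never from a script. Its argument "plan" is one flat list of numbers, 5 for each row, row after row: the finger opening in m, from 0 to 0.0854, then the shift along the tool's x, y, z in m, then the turn about the tool's z in rad. A call has 1 to 5 rows; each row is the pose to reach, as a shift and turn from the pose measured when the call began, along the tool's axes at that moment; what a row does not reach only later rows make up. A row lasts 1/10 s, in which the tool goes at most 50 mm and 8.59 degrees, less where a joint would pass 70% of its speed; a pose out of reach is approached as far as the arm can. A call with a gripper value outside its range is refused whole. The fingers move at their own pace and stop on an object; "squeeze" is the grip in N (left out, the last holds). Time passes only in rows, so rows that repeat a pose let the fingers close. It gives the time, the measured TCP pose, the force and the opening at its end, in the units of the state.
- r.observe(): the state, without advancing time (a new reading comes with each control period).
- r.read_camera(name): name is "scene" or "top" or "wrist"; returns the picture (420x560x3 uint8, blue, green, red); there is no depth.
- r.get_calibration(name): a dict with "fx", "fy", "cx", "cy" (pixels), "extrinsics" (4x4, takes a point from world to camera coordinates); the wrist camera has in their place "tool_from_camera" (4x4, takes a point from camera to tool coordinates, whose origin is the TCP and whose axes are the tool frame's). Camera axes: x right, y down, z forward; pixel columns grow to the right and rows downward; lengths in mm; the calibration is good to about 2 mm. A picture is of the moment at which its call begins: read the wrist's pose just before it. get_calibration takes no time and is no camera call.
- r.finish_job(): hands the job in, once; it reports no verdict.
The state is a dict: "clock": time; "joint_positions": joint angles; "joint_velocities": joint speeds; "effort": joint torques, N m; "position": TCP position; "tcp_rot": TCP orientation; "wrist_force": force on the tool from outside, world axes, zero at the start; "wrist_torque": the same for the moment, N m; "grip_width": finger opening in mm.
Only numpy, scipy, OpenCV 4.12 (cv2) and the standard library are available. Lean on these libraries where they do the work, as an engineer would, in place of code of your own. Each camera call takes 0.05 s, during which the arm holds its last target.

## Task

Clamp the brass blank in the filing jig: slide the jig's bar forward until its nose holds the blank snugly against the end stop, and then slide the thumb wedge along its ramp, pushing with about 15 newtons, until it jams the bar fast and stays jammed when you let go. Never push harder than 20 newtons, or you will bruise the brass and the bar, and leave the other things on the bench where they are.

Things in the scene. Friction and masses are not known exactly. Their poses are not given: they have to be found in the camera images.
- jig: filing jig, fixed to the bench: steel base plate 300 x 106 mm, 12 thick. Origin on the bench under the bar's centre line, half-way along the plate. x: the way both bar and wedge are pushed to clamp; y: from the bar to the wedge's side; z up. End stop (50 mm wide, top 36 mm above the bench) with its face at x = 125 mm. Ramp cheek 60 mm long, top 38 mm, bolted on anywhere within 34 mm along x.
- bar (a joint): travel of the sliding steel bar along the jig's x, in m; 0 = drawn right back, about 0.050 = nose touching a blank that lies against the end stop. Bar 170 x 24 x 20 mm on the plate (top 32 mm above the bench), centre line at the jig's y = 0, dry friction about 3 N: it stays where it is left.
- bar_lug (a point): centre of the upright steel lug on top of the bar near its nose: 14 mm along the jig's x, 18 mm across, 34 mm high, its foot at 32 and its top at 66 mm above the bench; can be pinched or pushed
- wedge_tab (a point): centre of the upright thumb tab at the wedge's tail: 14 mm along the wedge, 16 across, 34 high, foot 32 and top 66 mm above the bench; axes as the jig's. The wedge starts up to 2 mm off the bar and the ramp shifts it to the bar (jig's -y): a hand holding the tab must give way sideways. It slides with 2 to 8 N; once it bites (the cheek is sprung), the push rises by about 7 N per mm.
- wedge: loose oiled steel wedge 110 mm long, 20 high, on the plate between the bar and a dark ramp cheek, thin end toward the jig's +x; origin under its centre. Straight beside the bar, 8 degree ramp on the other side: 24 mm wide at the tail, 9 at the nose. Pushed along the jig's +x it jams after 25 to 75 mm: where is not known and must be felt. Friction keeps it jammed when let go.
- blank_center (a point): centre of the loose brass blank, 40 mm along the jig's x, 30 wide, 16 high, lying in the nest on the plate just short of the end stop; against the stop its centre is at the jig's x = 105 mm. The bar's nose pushes it up; it needs no grasping.
- padlock_a: bystander: brass padlock 40 x 36 x 18 mm beyond the jig's end stop; leave alone
- padlock_b: bystander: aluminium padlock 40 x 36 x 18 mm beside the jig; leave alone
- spare_blank: bystander: spare brass piece 50 x 22 x 14 mm lying beside the jig; leave alone
- pin_box: bystander: blue plastic box 55 x 55 x 30 mm behind the jig's tail; leave alone
There are look-alikes about, which are no part of the job. Leave any brown or purple look-alike of the wedge alone.

How it is judged (in metres and radians):
On the way:
1. the bar has been slid forward and the blank is against the end stop, with the wedge still loose (value of joint bar above 0.049 m and x of blank_center in the frame of jig above 0.104 m and contact force between wedge and bar below 3 N), for 0.2 s.
At the end, for the whole second after the job is handed in: The bar is forward (travel over 0.049 m), the brass blank is against the end stop (within 1 mm), and the released wedge lies flat (within 0.06 rad) and still and presses on the bar with over 8 N (value of joint bar above 0.049 m and x of blank_center in the frame of jig above 0.104 m and contact force between wedge and bar above 8 N and angle between wedge's own z axis and vertical below 0.06 rad and linear speed of wedge below 0.005 m/s); the robot touches nothing.
It fails at once if the brass blank is bruised: the bar presses on it with more than 40 N (contact force between bar and blank above 40 N).
It fails at once if the wedge is overdriven: it presses on the bar with more than 30 N (contact force between wedge and bar above 30 N).
It fails at once if a padlock, the spare brass piece or the blue box beside the jig is pushed more than 20 mm (distance of any of padlock_a, padlock_b, spare_blank, pin_box from where it was at the start of the episode above 0.02 m).
It also fails if it takes over 58 s, if anything falls off the work surface, if the arm or the gripper's body presses on something with over 40 N, if the wrist force passes 120 N, or if a joint passes its speed limit or range.

## Working session

There is one attempt and no reset: what is moved stays moved. The work goes in short steps, Python scripts to look and compute and a tool call to move; the robot and the scene stay as the last step left them, time stands still between calls to the robot, and variables do not carry over. Pictures are saved under pics/ and viewed, and the job is handed in when it is done.

Besides the shell and the picture viewer there is one more tool, called after ">>>" by a JSON object that holds its "api" and its "payload", one argument or row to a line. servo_tool: Moves the arm, as the interface text tells. Its arguments: {"type":"object","properties":{"plan":{"type":"array"},"squeeze":{"type":"number"}},"required":["plan"]}

```bash
mkdir -p pics; ls
python3 - <<'E'
from station import r
import cv2,numpy as np
np.set_printoptions(precision=4,suppress=True)
print(r.observe())
for n in("scene","top","wrist"):
    print(n,r.get_calibration(n))
    cv2.imwrite(f"pics/{n}0.png",r.read_camera(n))
E
```

```text
pics
{'clock': 0.0, 'joint_positions': array([57.3382, 16.688 , -8.8295, 64.5574,  0.0007, 82.0207]), 'joint_velocities': array([ 0.1306,  0.0271, -0.0615, -0.0261, -0.0019,  0.0808]), 'effort': array([  0.0006, -53.7146,  33.1372,   0.0161,  -0.0002,  -0.    ]), 'position': array([218.9491, 476.6381, 202.051 ]), 'tcp_rot': array([[ 0.4176,  0.9086, -0.0007],
       [ 0.9086, -0.4176, -0.0011],
       [-0.0013, -0.0002, -1.    ]]), 'wrist_force': array([ 0.3945, -0.2483, -0.4412]), 'wrist_torque': array([ 0.0706,  0.0041, -0.0363]), 'grip_width': 85.17670036530137}
scene {'fx': 416.32013395345547, 'fy': 416.32013395345547, 'cx': 267.9396865716893, 'cy': 209.12389833859746, 'extrinsics': array([[   0.451 ,    0.8925,    0.0006, -342.7103],
       [   0.7768,   -0.3921,   -0.4928, -436.9603],
       [  -0.4396,    0.2227,   -0.8701, 1096.1744],
       [   0.    ,    0.    ,    0.    ,    1.    ]])}
top {'fx': 413.3254385606225, 'fy': 413.3254385606225, 'cx': 278.74820177286375, 'cy': 210.91863952141122, 'extrinsics': array([[ -0.0042,  -1.    ,  -0.    ,  65.1793],
       [ -0.9808,   0.0042,  -0.1948, 625.1456],
       [  0.1948,  -0.0008,  -0.9808, 920.6502],
       [  0.    ,   0.    ,   0.    ,   1.    ]])}
wrist {'fx': 372.2212222769968, 'fy': 372.2212222769968, 'cx': 285.62961365179825, 'cy': 213.92949236861094, 'tool_from_camera': array([[   1.    ,   -0.0005,   -0.0006,    0.4455],
       [   0.0007,    0.9569,    0.2903,  -75.1117],
       [   0.0004,   -0.2903,    0.9569, -170.3793],
       [   0.    ,    0.    ,    0.    ,    1.    ]])}
```

View pics/scene0.png

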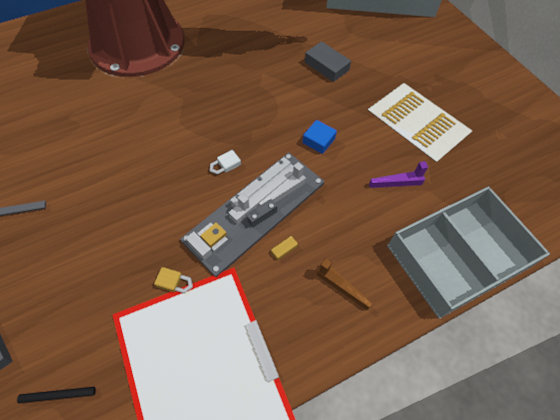

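View pics/top0.png

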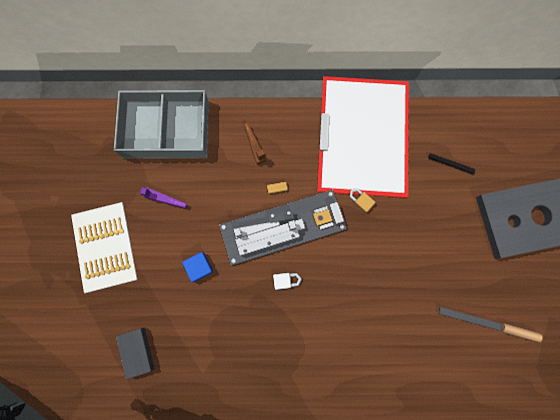

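View pics/wrist0.png

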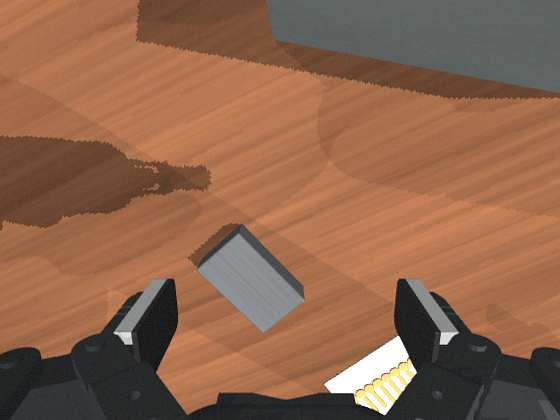

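The scene and top views show the jig near top pixel (283,228). The end stop is at its right end, (337,213), and the wedge is on the upper side in that view. I'll zoom in.

Run:
```python
import cv2
a=cv2.imread("pics/top0.png")[180:280,210:360];cv2.imwrite("pics/t0z.png",cv2.resize(a,None,fx=5.3,fy=5.3,interpolation=cv2.INTER_CUBIC))
a=cv2.imread("pics/scene0.png")[145:280,170:335];cv2.imwrite("pics/s0z.png",cv2.resize(a,None,fx=4.4,fy=4.4,interpolation=cv2.INTER_CUBIC))
```

```text
(no output)
```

View pics/t0z.png

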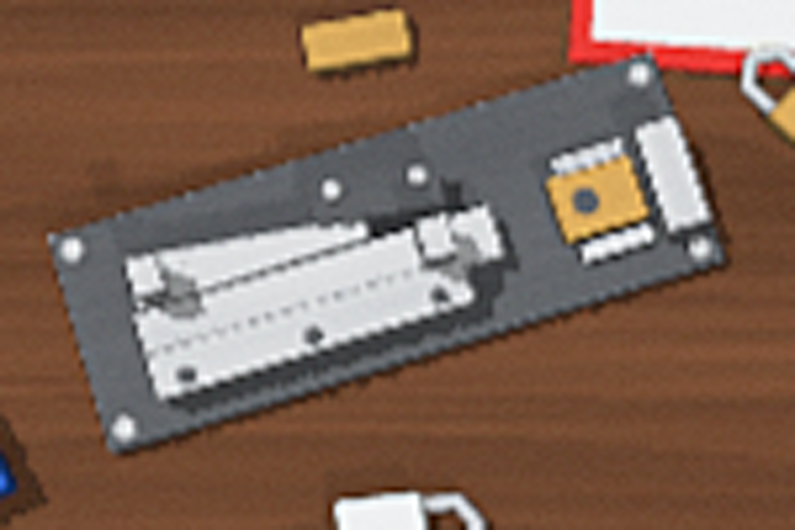

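View pics/s0z.png

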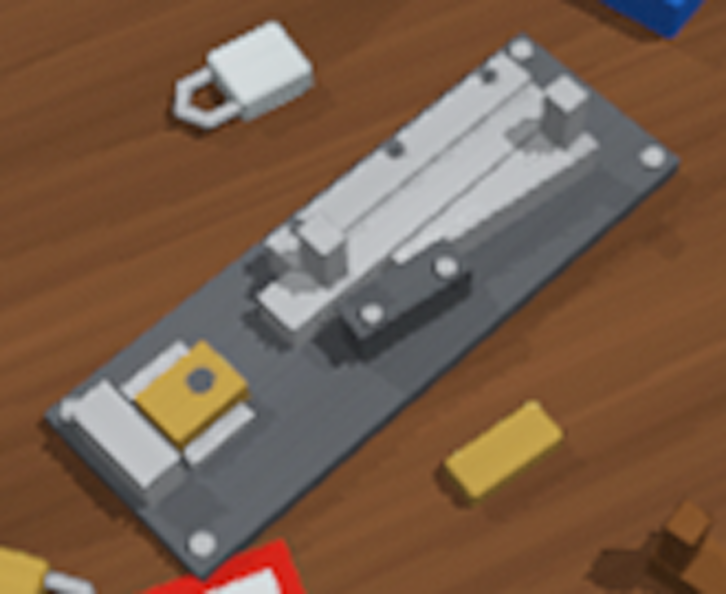

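```bash
cat > h.py <<'E'
import numpy as np
np.set_printoptions(precision=3,suppress=True)
def ray(cal,uv):
    E=cal["extrinsics"];R=E[:3,:3];c=-R.T@E[:3,3]
    d=R.T@np.array([(uv[0]-cal["cx"])/cal["fx"],(uv[1]-cal["cy"])/cal["fy"],1]);return c,d
def atz(cal,uv,z):
    c,d=ray(cal,uv);return c+d*(z-c[2])/d[2]
def wristcal(r,o):
    cal=dict(r.get_calibration("wrist"));T=np.eye(4);T[:3,:3]=o["tcp_rot"];T[:3,3]=o["position"]
    cal["extrinsics"]=np.linalg.inv(T@cal["tool_from_camera"]);return cal
def proj(cal,p):
    E=cal["extrinsics"];q=E[:3,:3]@p+E[:3,3];return np.array([cal["fx"]*q[0]/q[2]+cal["cx"],cal["fy"]*q[1]/q[2]+cal["cy"]])
E
python3 - <<'E'
from h import *
from station import r
ct=r.get_calibration("top");cs=r.get_calibration("scene")
t=lambda u,v:(u/5.3+210,v/5.3+180)
s=lambda u,v:(u/4.4+170,v/4.4+145)
T={'tailfar':t(50,235),'nosefar':t(655,55),'nosenear':t(725,258),'tailnear':t(112,448)}
S={'tailfar':s(678,158),'nosefar':s(207,572),'nosenear':s(45,415),'tailnear':s(522,35)}
for k in T: print(k,atz(ct,T[k],12),atz(cs,S[k],12))
def jig(P):
    x=P['nosefar']+P['nosenear']-P['tailfar']-P['tailnear'];y=P['tailfar']+P['nosefar']-P['tailnear']-P['nosenear']
    print(sum(P.values())/4,np.degrees(np.arctan2(x[1],x[0])),np.degrees(np.arctan2(y[1],y[0])),np.linalg.norm(x)/2,np.linalg.norm(y)/2)
jig({k:atz(ct,T[k],12) for k in T});jig({k:atz(cs,S[k],12) for k in S})
print('lug',atz(ct,t(435,240),66),atz(cs,s(324,245),66))
print('tab',atz(ct,t(145,270),66),atz(cs,s(567,94),66))
print('blankc',atz(ct,t(598,198),28),atz(cs,s(192,393),28))
E
```

```text
tailfar [601.899 209.864  12.   ] [601.127 211.487  12.   ]
nosefar [687.491 -76.084  12.   ] [690.885 -70.094  12.   ]
nosenear [ 589.673 -105.862   12.   ] [ 592.229 -104.608   12.   ]
tailnear [502.618 179.022  12.   ] [503.826 179.763  12.   ]
[595.421  51.735  12.   ] -73.17214127699174 17.095782474834234 298.184787317528 103.10497893136646
[597.017  54.137  12.   ] -72.52601571782421 18.676612700790336 296.6660952320564 103.4243870623478
lug [589.987  31.381  66.   ] [599.154  30.039  66.   ]
tab [577.104 159.691  66.   ] [576.988 160.706  66.   ]
blankc [615.511 -45.474  28.   ] [619.397 -44.41   28.   ]
```

>>> {"api": "servo_tool", "payload": {
  "plan": [0.085, -0.0155, 0.038, 0.0025, 0, 0.085, -0.031, 0.076, 0.005, 0, 0.085, -0.0465, 0.114, 0.0075, 0, 0.085, -0.062, 0.152, 0.01, 0, 0.085, -0.0775, 0.19, 0.0125, 0]
}}

```text
clock: 0.65
position: [360.1, 325.6, 189.5]
tcp_rot: [[0.417, 0.909, -0.001], [0.909, -0.417, -0.001], [-0.001, -0.0, -1.0]]
wrist_force: [1.3, 0.4, 0.8]
grip_width: 85.0
```

>>> {"api": "servo_tool", "payload": {
  "plan": [0.085, -0.0155, 0.038, 0.0025, 0, 0.085, -0.031, 0.076, 0.005, 0, 0.085, -0.0465, 0.114, 0.0075, 0, 0.085, -0.062, 0.152, 0.01, 0, 0.085, -0.0775, 0.19, 0.0125, 0]
}}

```text
clock: 1.15
position: [501.2, 174.4, 176.8]
tcp_rot: [[0.417, 0.909, -0.001], [0.909, -0.417, -0.001], [-0.001, -0.0, -1.0]]
wrist_force: [1.1, 0.9, 0.1]
grip_width: 84.7
```

>>> {"api": "servo_tool", "payload": {
  "plan": [0.085, -0.015, 0.037, 0.0025, 0.14, 0.085, -0.03, 0.074, 0.005, 0.28, 0.085, -0.0455, 0.115, 0.007, 0.42, 0.085, -0.0455, 0.115, 0.007, 0.56, 0.085, -0.0455, 0.115, 0.007, 0.7]
}}

```text
clock: 1.65
position: [587.2, 83.6, 169.0]
tcp_rot: [[0.908, 0.419, -0.002], [0.419, -0.908, -0.001], [-0.002, -0.0, -1.0]]
wrist_force: [0.3, 0.5, -0.2]
grip_width: 85.0
```

>>> {"api": "servo_tool", "payload": {
  "plan": [0.085, 0, 0, 0, 0.1, 0.085, 0, 0, 0, 0.15, 0.085, 0, 0, 0, 0.15]
}}

```text
clock: 1.95
position: [586.9, 83.6, 168.6]
tcp_rot: [[0.961, 0.278, -0.003], [0.278, -0.961, -0.001], [-0.003, 0.0, -1.0]]
wrist_force: [-0.3, -0.5, 0.1]
grip_width: 85.2
```

Run:
```python
from h import *
from station import r
import cv2,pickle
o=r.observe();im=r.read_camera("wrist");cv2.imwrite("pics/w1.png",im)
pickle.dump((o,wristcal(r,o)),open("w1.pkl","wb"))
```

```text
(no output)
```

View pics/w1.png

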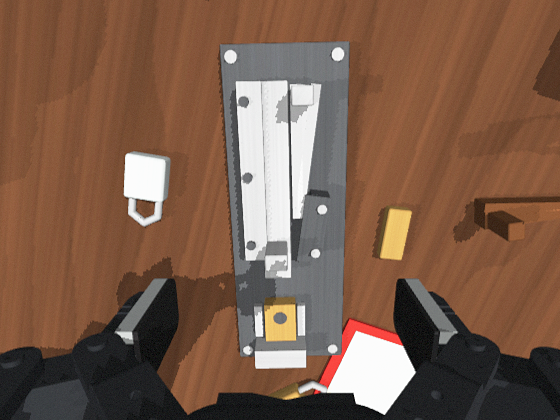

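The wrist view shows the jig from above. The tab top is near (302,95), the lug top near (276,262), the blank at (280,320) and the stop at (281,358). I'll zoom in for exact corners.

Run:
```python
import cv2
a=cv2.imread("pics/w1.png");
cv2.imwrite("pics/w1a.png",cv2.resize(a[70:220,220:360],None,fx=4,fy=4,interpolation=cv2.INTER_CUBIC))
cv2.imwrite("pics/w1b.png",cv2.resize(a[225:375,220:360],None,fx=4,fy=4,interpolation=cv2.INTER_CUBIC))
```

```text
(no output)
```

View pics/w1a.png

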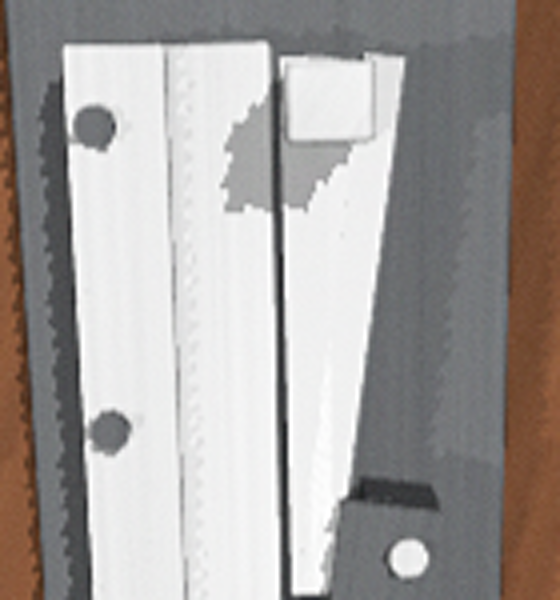

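View pics/w1b.png

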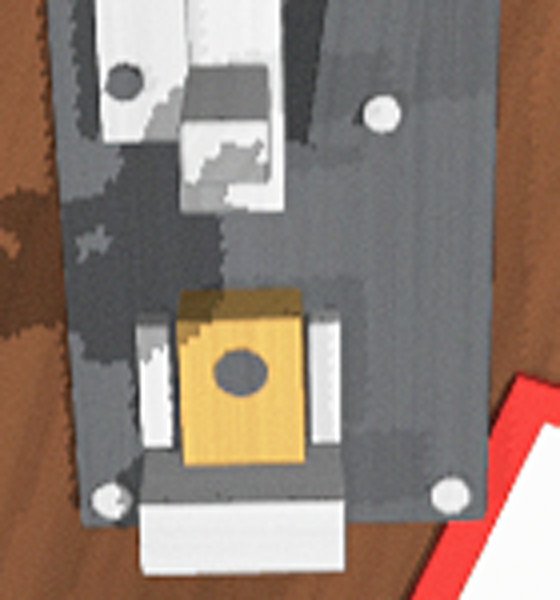

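Run:
```python
from h import *
import pickle
o,c=pickle.load(open("w1.pkl","rb"))
A=lambda u,v,z:atz(c,(220+u/4,70+v/4),z)
B=lambda u,v,z:atz(c,(220+u/4,225+v/4),z)
tail=A(268,44,32);nose=B(285,211,32)
d=nose-tail;print('bar edge len',np.linalg.norm(d),'ang',np.degrees(np.arctan2(d[1],d[0])))
th=np.arctan2(d[1],d[0]);X=np.array([np.cos(th),np.sin(th),0]);Y=np.array([-X[1],X[0],0])
lug=sum(B(u,v,66) for u,v in[(182,118),(268,120),(267,183),(180,180)])/4
tab=sum(A(u,v,66) for u,v in[(288,62),(374,60),(373,138),(288,141)])/4
stop=(B(147,500,36)+B(343,502,36))/2
bl=sum(B(u,v,28) for u,v in[(178,318),(300,318),(304,463),(184,463)])/4
o0=nose-12*Y
f=lambda p:np.array([(p-o0)@X,(p-o0)@Y])
for n,p in dict(tail=tail,lug=lug,tab=tab,stop=stop,blank=bl,tcp=o["position"],wt1=A(282,60,32),wt2=A(404,57,32),wn=A(293,596,32),wn2=A(328,590,32)).items(): print(n,p,f(p))
print('cheek',f(A(342,500,38)),f(A(437,508,38)))
R=o["tcp_rot"]
print(R.T@X,R.T@Y)
```

```text
bar edge len 168.7384296647078 ang -72.5424645537261
tail [561.985 169.91   32.   ] [-168.738   12.   ]
lug [592.067  34.611  66.   ] [-30.647   0.106]
tab [575.561 162.435  66.   ] [-157.535   22.708]
stop [624.332 -65.259  36.   ] [74.303  0.925]
blank [616.637 -41.69   28.   ] [49.511  0.654]
tcp [586.921  83.589 168.623] [-78.913   9.89 ]
wt1 [565.426 167.841  32.   ] [-165.732   14.661]
wt2 [588.107 174.952  32.   ] [-165.712   38.431]
wn [598.499  63.233  32.   ] [-56.021  14.829]
wn2 [605.379  66.642  32.   ] [-57.209  22.414]
cheek [-78.66   25.336] [-76.488  45.103]
[ 0.023  1.    -0.   ] [ 1.    -0.023 -0.003]
```

>>> {"api": "servo_tool", "payload": {
  "plan": [0, -0.006, 0.009, 0, -0.023, 0, -0.0116, 0.0173, 0.02, -0.023, 0, -0.0116, 0.0173, 0.03, -0.023, 0, -0.0116, 0.0173, 0.03, -0.023, 0, -0.0116, 0.0173, 0.03, -0.023],
  "squeeze": 40
}}

```text
clock: 2.5
position: [580.7, 64.1, 138.9]
tcp_rot: [[0.953, 0.302, -0.003], [0.302, -0.953, -0.001], [-0.003, -0.0, -1.0]]
wrist_force: [-0.6, 0.8, 0.7]
grip_width: 11.8
```

>>> {"api": "servo_tool", "payload": {
  "plan": [0, 0, 0, 0.01, 0, 0, 0, 0, 0.025, 0, 0, 0, 0, 0.04, 0, 0, 0, 0, 0.05, 0, 0, 0, 0, 0.05, 0]
}}

```text
clock: 3.0
position: [579.6, 64.4, 87.5]
tcp_rot: [[0.953, 0.303, -0.005], [0.303, -0.953, -0.001], [-0.005, -0.001, -1.0]]
wrist_force: [-0.8, 0.6, 0.4]
grip_width: 0.2
```

>>> {"api": "servo_tool", "payload": {
  "plan": [0, 0, 0, 0.015, 0, 0, 0, 0, 0.03, 0, 0, 0, 0, 0.0385, 0, 0, 0, 0, 0.0385, 0]
}}

```text
clock: 3.4
position: [578.9, 64.4, 48.5]
tcp_rot: [[0.953, 0.303, -0.006], [0.303, -0.953, -0.001], [-0.006, -0.001, -1.0]]
wrist_force: [-0.8, -0.3, 0.6]
grip_width: 0.1
```

Run:
```python
from station import r
import cv2
a=r.read_camera("scene")[120:290,160:360];b=r.read_camera("wrist")
cv2.imwrite("pics/s2.png",cv2.resize(a,None,fx=3.5,fy=3.5,interpolation=cv2.INTER_CUBIC));cv2.imwrite("pics/w2.png",b)
o=r.observe();print(o['position'],o['wrist_force'],o['tcp_rot'])
```

```text
[579.81467642  64.36834776  49.66873076] [-0.08795593 -0.56498855 -0.01794036] [[ 9.53066585e-01  3.02728504e-01 -4.42008895e-03]
 [ 3.02728681e-01 -9.53076560e-01 -6.44978252e-04]
 [-4.40793647e-03 -7.23380478e-04 -9.99990023e-01]]
```

View pics/s2.png

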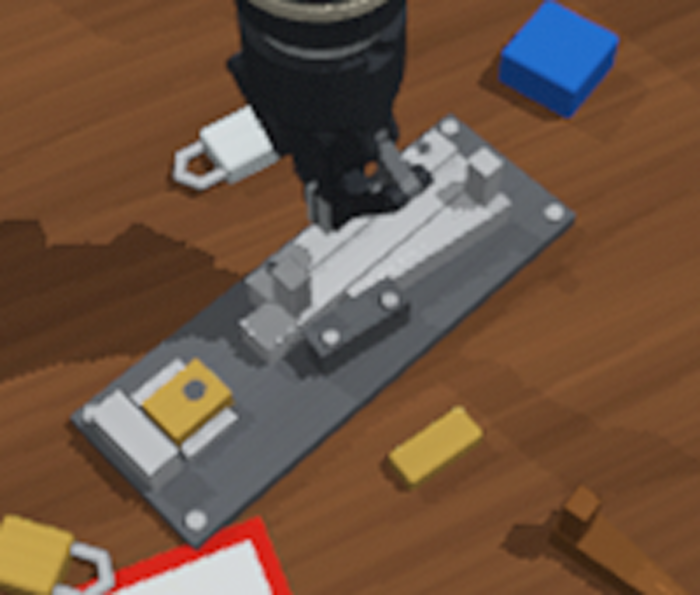

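View pics/w2.png

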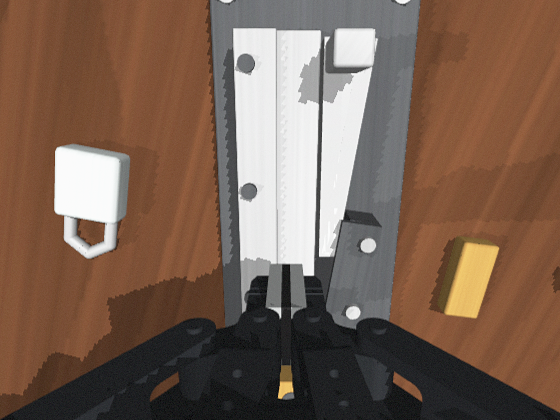

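>>> {"api": "servo_tool", "payload": {
  "plan": [0, 0, 0.004, 0, 0, 0, 0, 0.008, 0, 0, 0, 0, 0.01, 0, 0, 0, 0, 0.012, 0, 0, 0, 0, 0.014, 0, 0]
}}

```text
clock: 4.0
position: [584.1, 50.8, 49.7]
tcp_rot: [[0.953, 0.303, -0.004], [0.303, -0.953, -0.001], [-0.004, -0.001, -1.0]]
wrist_force: [0.2, 0.4, 1.1]
grip_width: 0.1
```

>>> {"api": "servo_tool", "payload": {
  "plan": [0, 0, 0.001, 0, 0, 0, 0, 0.002, 0, 0, 0, 0, 0.003, 0, 0, 0, 0, 0.004, 0, 0, 0, 0, 0.005, 0, 0]
}}

```text
clock: 4.5
position: [585.7, 46.0, 49.7]
tcp_rot: [[0.953, 0.303, -0.004], [0.303, -0.953, -0.001], [-0.004, -0.001, -1.0]]
wrist_force: [0.4, 0.6, -0.1]
grip_width: 0.2
```

>>> {"api": "servo_tool", "payload": {
  "plan": [0, 0, 0.001, 0, 0, 0, 0, 0.002, 0, 0, 0, 0, 0.003, 0, 0, 0, 0, 0.004, 0, 0, 0, 0, 0.005, 0, 0]
}}

```text
clock: 5.0
position: [587.2, 41.2, 49.7]
tcp_rot: [[0.953, 0.303, -0.004], [0.303, -0.953, -0.001], [-0.004, -0.001, -1.0]]
wrist_force: [0.8, 0.4, 0.0]
grip_width: -0.3
```

Run:
```python
from station import r
import cv2
a=r.read_camera("scene")[120:290,160:360];b=r.read_camera("wrist")
cv2.imwrite("pics/s3.png",cv2.resize(a,None,fx=3.5,fy=3.5,interpolation=cv2.INTER_CUBIC))
o=r.observe();print(o['position'],o['wrist_force'])
```

```text
[587.22533312  41.09011241  49.73148549] [ 0.58357998 -0.52914403  0.50727881]
```

View pics/s3.png

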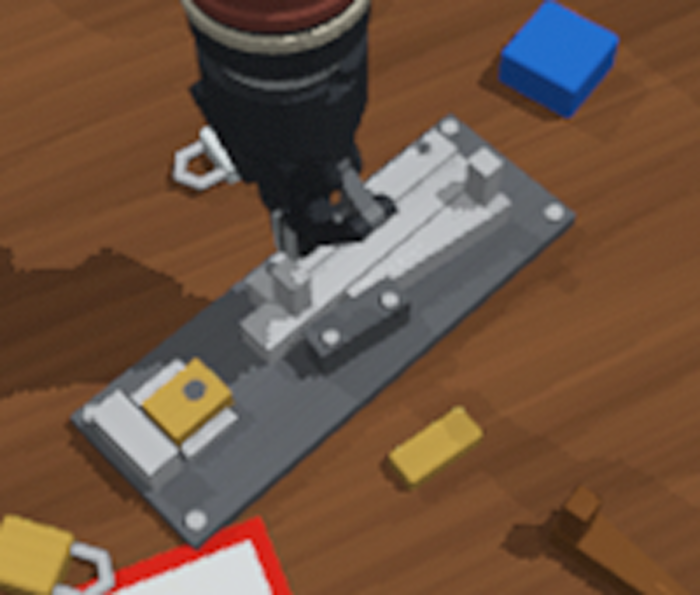

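>>> {"api": "servo_tool", "payload": {
  "plan": [0, 0, 0.001, 0, 0, 0, 0, 0.002, 0, 0, 0, 0, 0.003, 0, 0, 0, 0, 0.004, 0, 0, 0, 0, 0.005, 0, 0]
}}

```text
clock: 5.6
position: [588.7, 36.2, 49.7]
tcp_rot: [[0.953, 0.303, -0.004], [0.303, -0.953, -0.001], [-0.004, -0.001, -1.0]]
wrist_force: [0.8, -1.0, 0.8]
grip_width: -0.2
```

Run:
```python
from station import r
import cv2
a=r.read_camera("scene")[120:290,160:360];b=r.read_camera("wrist");t=r.read_camera("top")[180:280,210:360]
cv2.imwrite("pics/s4.png",cv2.resize(a,None,fx=3.5,fy=3.5,interpolation=cv2.INTER_CUBIC))
cv2.imwrite("pics/t4.png",cv2.resize(t,None,fx=5.3,fy=5.3,interpolation=cv2.INTER_CUBIC))
cv2.imwrite("pics/w4.png",b)
o=r.observe();print(o['position'],o['wrist_force'])
```

```text
[588.80951281  36.23179506  49.74501793] [ 0.20002474 -0.28933287 -0.71604127]
```

View pics/s4.png

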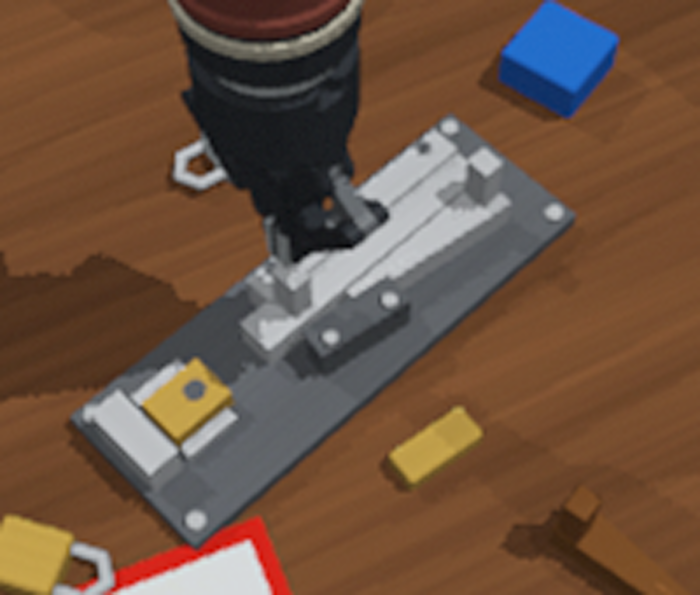

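View pics/w4.png

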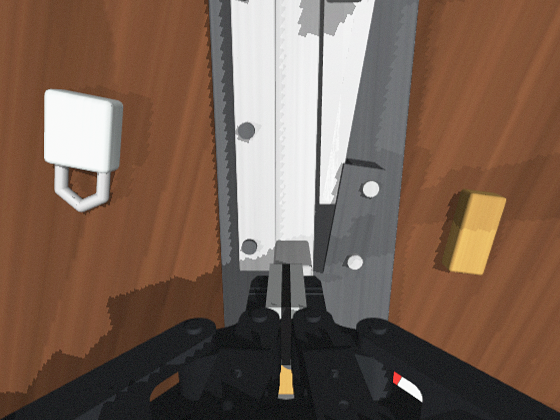

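View pics/t4.png

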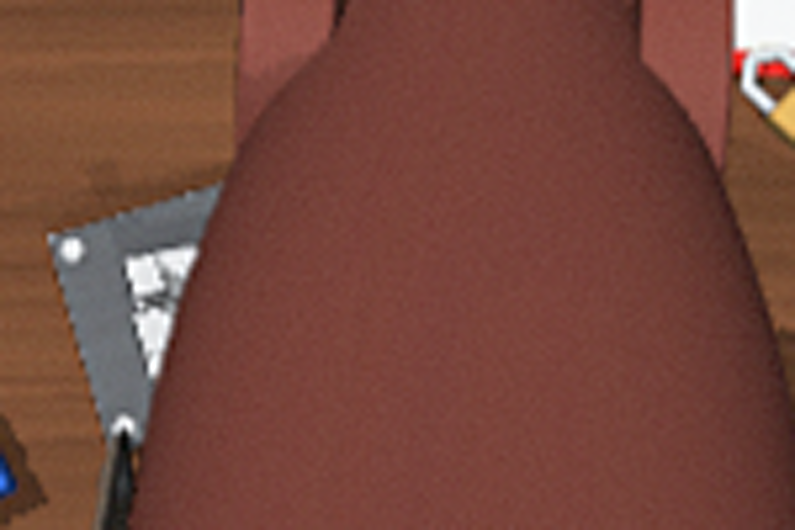

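Run:
```python
from station import r
from h import *
import cv2
b=cv2.imread("pics/w4.png")
cv2.imwrite("pics/w4z.png",cv2.resize(b[200:400,200:370],None,fx=3,fy=3,interpolation=cv2.INTER_CUBIC))
o=r.observe();c=wristcal(r,o)
th=np.radians(-72.54);X=np.array([np.cos(th),np.sin(th),0]);Y=np.array([-X[1],X[0],0])
lug=np.array([592.067,34.611,0])
for x in(-7,7):
  for y in(-9,9):
    for z in(32,66): print('lug',x,y,z,proj(c,lug+x*X+y*Y+[0,0,z]))
R=o["tcp_rot"];p=o["position"]
for y in(-11,11):
  for z in (8,-3,-11,-30,-45): print('pad',y,z,proj(c,p+R@np.array([0,y,z])))
```

```text
lug -7 -9 32 [275.058 237.852]
lug -7 -9 66 [272.642 264.333]
lug -7 9 32 [308.471 237.963]
lug -7 9 66 [312.527 264.478]
lug 7 -9 32 [275.224 261.748]
lug 7 -9 66 [272.896 292.123]
lug 7 9 32 [307.974 261.866]
lug 7 9 66 [311.84  292.276]
pad -11 8 [286.781 232.59 ]
pad -11 -3 [286.833 240.346]
pad -11 -11 [286.875 246.587]
pad -11 -30 [286.992 263.911]
pad -11 -45 [287.105 280.798]
pad 11 8 [286.772 272.015]
pad 11 -3 [286.822 281.744]
pad 11 -11 [286.862 289.545]
pad 11 -30 [286.972 311.074]
pad 11 -45 [287.078 331.885]
```

View pics/w4z.png

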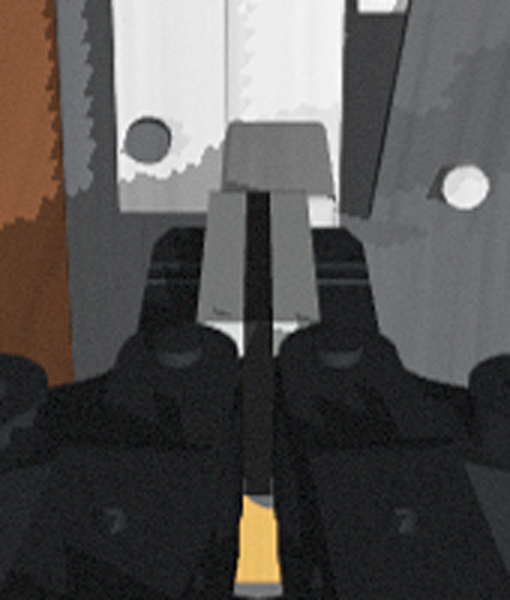

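Run:
```python
from station import r
from h import *
import cv2
o=r.observe();cs=r.get_calibration("scene")
R=o["tcp_rot"];p=o["position"]
for z in (8,-11,-30,-45):
  for x,y in((-8,0),(8,0),(0,-11),(0,11)): print(x,y,z,(proj(cs,p+R@np.array([x,y,z]))-[160,120])*3.5)
th=np.radians(-72.54);X=np.array([np.cos(th),np.sin(th),0])
for z in (32,66): print('lug',(proj(cs,np.array([592.067,34.611,z]))-[160,120])*3.5)
b=cv2.imread("pics/s4.png");cv2.imwrite("pics/s4z.png",cv2.resize(b[150:350,180:420],None,fx=3.2,fy=3,interpolation=cv2.INTER_CUBIC))
```

```text
-8 0 8 [287.29  277.142]
8 0 8 [306.897 294.943]
0 -11 8 [311.523 274.126]
0 11 8 [282.46 298.01]
-8 0 -11 [285.514 259.368]
8 0 -11 [305.519 277.417]
0 -11 -11 [310.253 256.311]
0 11 -11 [280.568 280.526]
-8 0 -30 [283.662 240.838]
8 0 -30 [304.082 259.14 ]
0 -11 -30 [308.929 237.74 ]
0 11 -30 [278.594 262.292]
-8 0 -45 [282.143 225.643]
8 0 -45 [302.904 244.148]
0 -11 -45 [307.843 222.512]
0 11 -45 [276.974 247.335]
lug [297.784 300.5  ]
lug [294.814 269.015]
```

View pics/s4z.png

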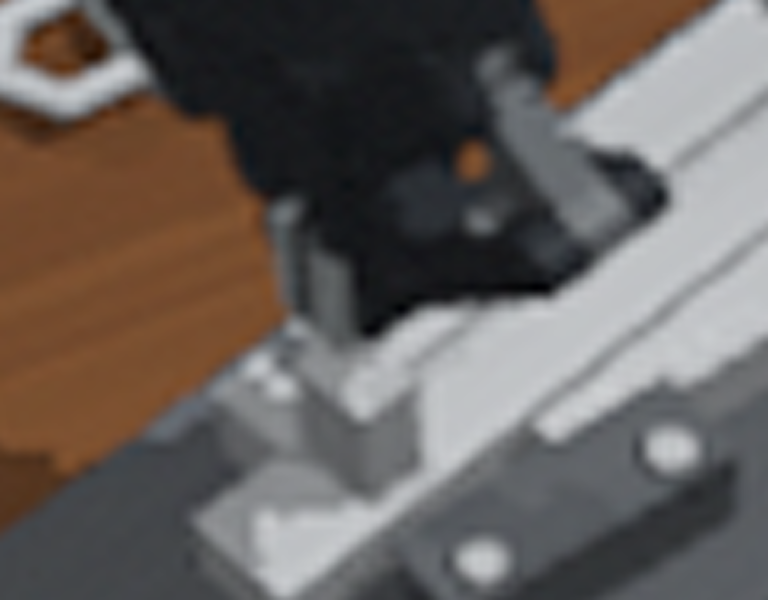

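Run:
```python
from station import r
from h import *
import cv2
o=r.observe();cs=r.get_calibration("scene")
R=o["tcp_rot"];p=o["position"]
im=r.read_camera("scene")[60:290,140:400]
im=cv2.resize(im,None,fx=3,fy=3,interpolation=cv2.INTER_CUBIC)
for x in(-50,-25,0,25,50):
  for z in(-100,-60,-28,8):
    u=(proj(cs,p+R@np.array([x,0,z]))-[140,60])*3
    cv2.circle(im,tuple(int(a) for a in u),3,{-100:(255,0,0),-60:(0,255,0),-28:(0,0,255),8:(0,255,255)}[z],-1)
    if z==8: cv2.putText(im,str(x),tuple(int(a) for a in u),0,.5,(255,255,255))
cv2.imwrite("pics/s5.png",im)
b=cv2.imread("pics/w4.png")
c=wristcal(r,o)
```

```text
(no output)
```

View pics/s5.png

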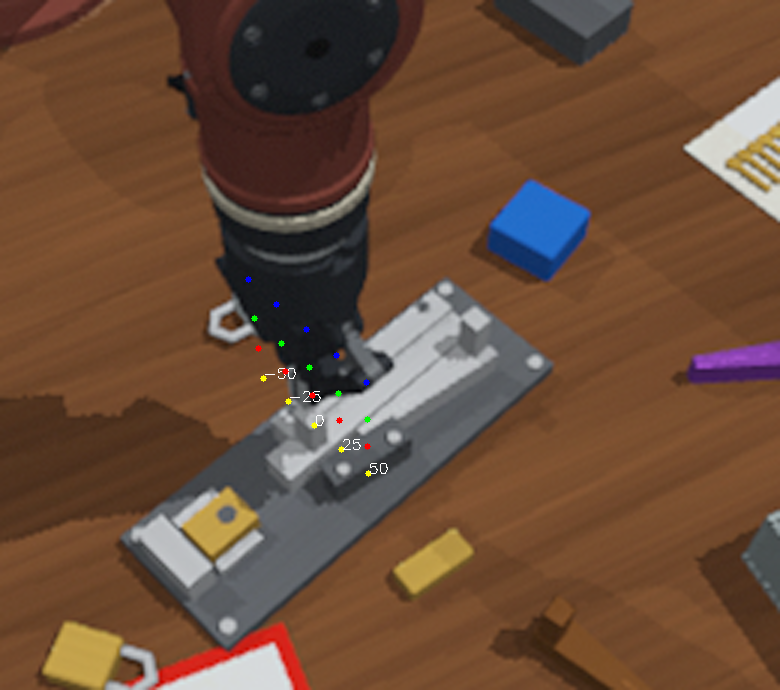

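>>> {"api": "servo_tool", "payload": {
  "plan": [0, 0, -0.01, 0, 0, 0, 0, -0.021, 0, 0, 0, 0, -0.031, 0, 0, 0, 0, -0.031, 0.01, 0, 0, 0, -0.031, 0.02, 0]
}}

```text
clock: 6.3
position: [579.3, 66.4, 29.1]
tcp_rot: [[0.953, 0.303, -0.004], [0.303, -0.953, -0.001], [-0.004, -0.0, -1.0]]
wrist_force: [0.5, 0.4, -0.4]
grip_width: 0.1
```

>>> {"api": "servo_tool", "payload": {
  "plan": [0, 0, 0, 0.004, 0, 0, 0, 0, 0.008, 0, 0, 0, 0, 0.011, 0, 0, 0, 0, 0.013, 0, 0, 0, 0, 0.013, 0]
}}

```text
clock: 6.8
position: [579.2, 66.2, 15.9]
tcp_rot: [[0.953, 0.303, -0.004], [0.303, -0.953, -0.001], [-0.004, -0.0, -1.0]]
wrist_force: [0.1, 0.2, 0.3]
grip_width: -0.0
```

Run:
```python
from station import r
import cv2
a=r.read_camera("scene")[120:290,160:360];b=r.read_camera("wrist")[180:420,150:420]
cv2.imwrite("pics/s6.png",cv2.resize(a,None,fx=3.5,fy=3.5,interpolation=cv2.INTER_CUBIC))
cv2.imwrite("pics/w6.png",cv2.resize(b,None,fx=2.4,fy=2.4,interpolation=cv2.INTER_CUBIC))
o=r.observe();print(o['position'],o['wrist_force'])
```

```text
[579.4168548   66.25192469  16.28295346] [0.4925163  0.66035947 0.21933231]
```

View pics/s6.png

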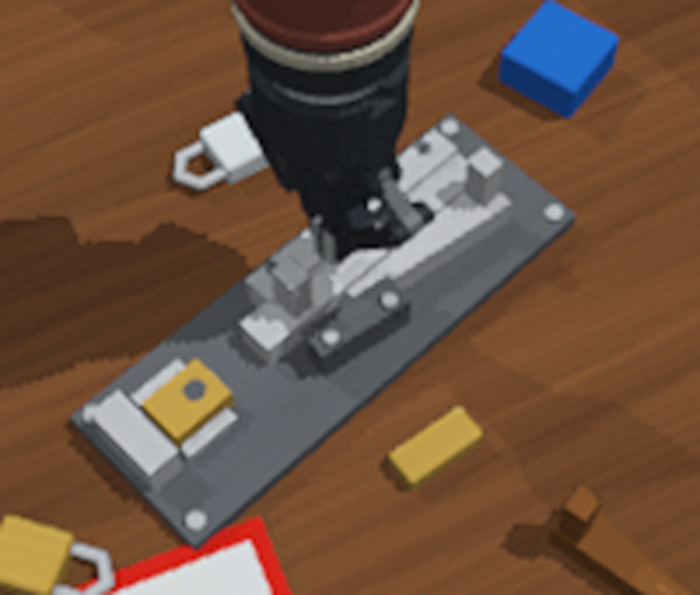

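View pics/w6.png

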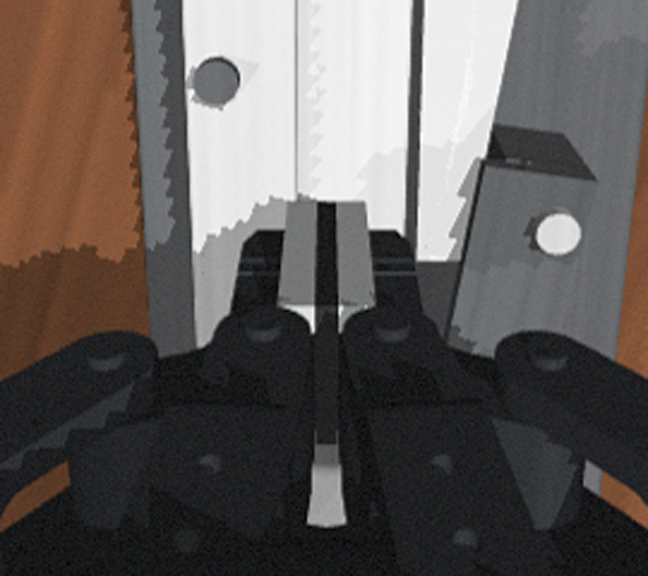

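>>> {"api": "servo_tool", "payload": {
  "plan": [0, 0, 0.004, 0, 0, 0, 0, 0.008, 0, 0, 0, 0, 0.011, 0, 0, 0, 0, 0.013, 0, 0, 0, 0, 0.0145, 0, 0]
}}

```text
clock: 7.4
position: [583.9, 52.1, 16.3]
tcp_rot: [[0.953, 0.303, -0.003], [0.303, -0.953, -0.001], [-0.003, -0.0, -1.0]]
wrist_force: [0.1, -1.3, -0.4]
grip_width: -0.1
```

>>> {"api": "servo_tool", "payload": {
  "plan": [0, 0, 0.001, 0, 0, 0, 0, 0.002, 0, 0, 0, 0, 0.003, 0, 0, 0, 0, 0.004, 0, 0, 0, 0, 0.005, 0, 0]
}}

```text
clock: 7.9
position: [585.2, 47.9, 16.3]
tcp_rot: [[0.953, 0.303, -0.004], [0.303, -0.953, 0.0], [-0.004, -0.001, -1.0]]
wrist_force: [-0.7, 2.3, 1.3]
grip_width: 0.3
```

>>> {"api": "servo_tool", "payload": {
  "plan": [0, 0, 0.002, 0, 0, 0, 0, 0.004, 0, 0, 0, 0, 0.006, 0, 0, 0, 0, 0.008, 0, 0, 0, 0, 0.01, 0, 0]
}}

```text
clock: 8.4
position: [588.3, 38.2, 16.3]
tcp_rot: [[0.953, 0.303, -0.004], [0.303, -0.953, 0.0], [-0.004, -0.001, -1.0]]
wrist_force: [-0.9, 3.7, 0.8]
grip_width: -0.2
```

>>> {"api": "servo_tool", "payload": {
  "plan": [0, 0, 0.002, 0, 0, 0, 0, 0.004, 0, 0, 0, 0, 0.006, 0, 0, 0, 0, 0.008, 0, 0, 0, 0, 0.01, 0, 0]
}}

```text
clock: 8.9
position: [591.3, 28.4, 16.3]
tcp_rot: [[0.953, 0.303, -0.004], [0.303, -0.953, 0.0], [-0.004, -0.001, -1.0]]
wrist_force: [-1.7, 3.1, 1.6]
grip_width: -0.1
```

>>> {"api": "servo_tool", "payload": {
  "plan": [0, 0, 0.001, 0, 0, 0, 0, 0.002, 0, 0, 0, 0, 0.003, 0, 0, 0, 0, 0.004, 0, 0, 0, 0, 0.005, 0, 0]
}}

```text
clock: 9.4
position: [592.8, 23.6, 16.3]
tcp_rot: [[0.953, 0.303, -0.004], [0.303, -0.953, 0.0], [-0.004, -0.001, -1.0]]
wrist_force: [-1.9, 4.7, 2.3]
grip_width: 0.2
```

Run:
```python
from station import r
import cv2
a=r.read_camera("scene")[120:290,160:360]
cv2.imwrite("pics/s7.png",cv2.resize(a,None,fx=3.5,fy=3.5,interpolation=cv2.INTER_CUBIC))
o=r.observe();print(o['position'],o['wrist_force'])
```

```text
[592.86061407  23.46856916  16.2540867 ] [-1.5015108   3.0925576   1.36902543]
```

View pics/s7.png

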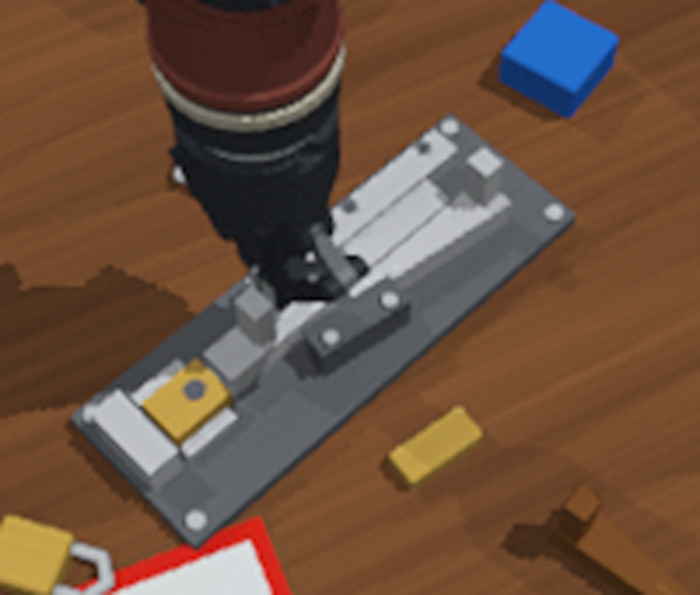

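The bar is moving with the push and its nose is almost at the blank. I'll do the last few millimetres slowly.

>>> {"api": "servo_tool", "payload": {
  "plan": [0, 0, 0.0006, 0, 0, 0, 0, 0.0012, 0, 0, 0, 0, 0.0018, 0, 0, 0, 0, 0.0024, 0, 0, 0, 0, 0.003, 0, 0]
}}

```text
clock: 9.95
position: [593.8, 20.6, 16.3]
tcp_rot: [[0.953, 0.303, -0.004], [0.303, -0.953, -0.0], [-0.004, -0.001, -1.0]]
wrist_force: [-1.9, 2.4, 2.4]
grip_width: 0.2
```

>>> {"api": "servo_tool", "payload": {
  "plan": [0, 0, 0.0004, 0, 0, 0, 0, 0.0008, 0, 0, 0, 0, 0.0012, 0, 0, 0, 0, 0.0012, 0, 0]
}}

```text
clock: 10.35
position: [594.1, 19.4, 16.3]
tcp_rot: [[0.953, 0.303, -0.004], [0.303, -0.953, 0.0], [-0.004, -0.001, -1.0]]
wrist_force: [-1.9, 4.0, 2.6]
grip_width: 0.1
```

>>> {"api": "servo_tool", "payload": {
  "plan": [0, 0, 0.0004, 0, 0, 0, 0, 0.0008, 0, 0, 0, 0, 0.0012, 0, 0, 0, 0, 0.0012, 0, 0]
}}

```text
clock: 10.75
position: [594.5, 18.2, 16.3]
tcp_rot: [[0.953, 0.303, -0.004], [0.303, -0.953, -0.0], [-0.004, -0.001, -1.0]]
wrist_force: [-1.2, 3.0, 3.5]
grip_width: 0.1
```

>>> {"api": "servo_tool", "payload": {
  "plan": [0, 0, 0.0004, 0, 0, 0, 0, 0.0008, 0, 0, 0, 0, 0.0008, 0, 0]
}}

```text
clock: 11.05
position: [594.8, 17.4, 16.3]
tcp_rot: [[0.953, 0.303, -0.004], [0.303, -0.953, -0.0], [-0.004, -0.001, -1.0]]
wrist_force: [-1.2, 3.1, 1.7]
grip_width: -0.3
```

>>> {"api": "servo_tool", "payload": {
  "plan": [0, 0, 0.0004, 0, 0, 0, 0, 0.0008, 0, 0, 0, 0, 0.0008, 0, 0]
}}

```text
clock: 11.35
position: [595.1, 16.5, 16.3]
tcp_rot: [[0.953, 0.303, -0.004], [0.303, -0.953, -0.0], [-0.004, -0.001, -1.0]]
wrist_force: [-1.9, 4.3, 3.5]
grip_width: 0.1
```

>>> {"api": "servo_tool", "payload": {
  "plan": [0, 0, 0.0004, 0, 0, 0, 0, 0.0008, 0, 0, 0, 0, 0.0008, 0, 0]
}}

```text
clock: 11.65
position: [595.3, 15.7, 16.3]
tcp_rot: [[0.953, 0.303, -0.004], [0.303, -0.953, -0.0], [-0.004, -0.001, -1.0]]
wrist_force: [-2.0, 3.7, 2.5]
grip_width: 0.2
```

>>> {"api": "servo_tool", "payload": {
  "plan": [0, 0, 0.0004, 0, 0, 0, 0, 0.0008, 0, 0, 0, 0, 0.0008, 0, 0]
}}

```text
clock: 11.95
position: [595.3, 15.6, 16.3]
tcp_rot: [[0.953, 0.303, -0.004], [0.303, -0.953, 0.001], [-0.004, -0.002, -1.0]]
wrist_force: [-2.1, 5.6, 3.8]
grip_width: -0.1
```

Run:
```python
from station import r
import cv2
a=r.read_camera("scene")[200:260,175:275]
cv2.imwrite("pics/s8.png",cv2.resize(a,None,fx=7,fy=7,interpolation=cv2.INTER_CUBIC))
o=r.observe();print(o['position'],o['wrist_force'])
```

```text
[595.33642721  15.55757995  16.26875417] [-2.37200112  6.25067671  3.04660215]
```

View pics/s8.png

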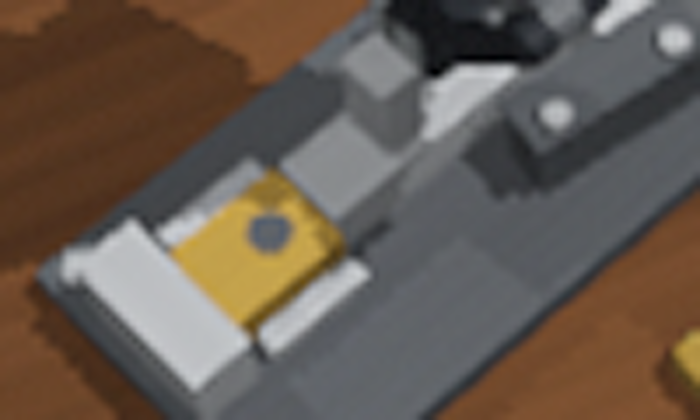

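The bar has stopped: 0.8 mm was commanded, only 0.1 mm moved, and force is rising. The blank sits against the stop. One firmer push will confirm it's snug.

>>> {"api": "servo_tool", "payload": {
  "plan": [0, 0, 0.0008, 0, 0, 0, 0, 0.0012, 0, 0, 0, 0, 0.0016, 0, 0, 0, 0, 0.0016, 0, 0]
}}

```text
clock: 12.4
position: [595.3, 15.6, 16.3]
tcp_rot: [[0.953, 0.304, -0.005], [0.304, -0.953, 0.004], [-0.004, -0.005, -1.0]]
wrist_force: [-3.8, 9.9, 4.5]
grip_width: 0.2
```

>>> {"api": "servo_tool", "payload": {
  "plan": [0, 0, 0.0016, 0, 0, 0, 0, 0.002, 0, 0, 0, 0, 0.002, 0, 0]
}}

```text
clock: 12.7
position: [595.2, 15.8, 16.3]
tcp_rot: [[0.952, 0.306, -0.006], [0.306, -0.952, 0.007], [-0.004, -0.009, -1.0]]
wrist_force: [-4.4, 12.6, 5.3]
grip_width: 0.0
```

>>> {"api": "servo_tool", "payload": {
  "plan": [0, 0, -0.003, 0, 0, 0, 0, -0.012, 0, 0, 0, 0, -0.02, -0.01, 0, 0, 0, -0.02, -0.03, 0, 0, 0, -0.02, -0.05, 0]
}}

```text
clock: 13.2
position: [589.1, 34.9, 67.5]
tcp_rot: [[0.952, 0.306, -0.006], [0.306, -0.952, 0.007], [-0.004, -0.008, -1.0]]
wrist_force: [1.7, -0.5, 0.1]
grip_width: -0.1
```

>>> {"api": "servo_tool", "payload": {
  "plan": [0, 0.006, -0.03, 0, 0, 0, 0.012, -0.06, 0, 0, 0, 0.018, -0.09, 0, 0, 0, 0.025, -0.12, 0, 0, 0, 0.025, -0.155, 0, 0]
}}

```text
clock: 13.7
position: [566.2, 191.3, 69.6]
tcp_rot: [[0.952, 0.306, -0.004], [0.306, -0.952, 0.006], [-0.002, -0.007, -1.0]]
wrist_force: [1.3, 0.6, 0.4]
grip_width: 0.1
```

Run:
```python
from station import r
from h import *
import cv2,pickle
a=r.read_camera("scene")[120:290,160:360]
cv2.imwrite("pics/s9.png",cv2.resize(a,None,fx=3.5,fy=3.5,interpolation=cv2.INTER_CUBIC))
o=r.observe();b=r.read_camera("wrist");cv2.imwrite("pics/w9.png",b)
ref=np.array([586.921,83.589]);X=np.array([.3,-.954]);Y=np.array([.954,.3])
d=o['position'][:2]-ref
print(o['position'],o['wrist_force'],-78.91+d@X,9.89+d@Y,o['tcp_rot'])
```

```text
[563.667 196.014  69.518] [-1.992  4.021 -0.431] -193.13908496583946 21.43348476042165 [[ 0.951  0.309 -0.006]
 [ 0.309 -0.951  0.009]
 [-0.003 -0.01  -1.   ]]
```

View pics/s9.png

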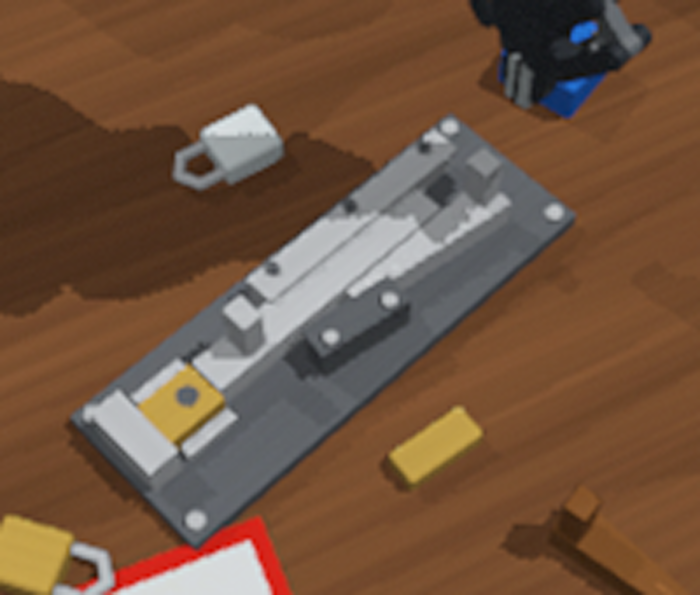

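View pics/w9.png

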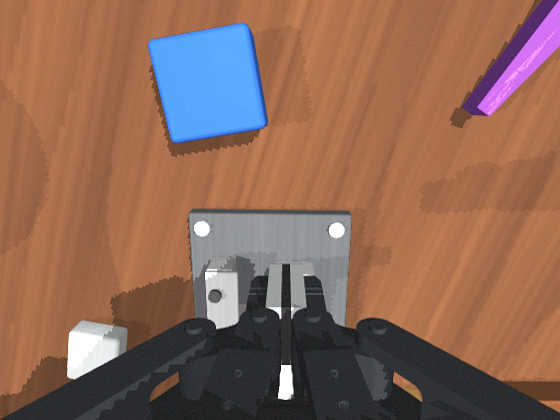

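The bar is forward and the blank is against the stop, with nothing else moved. The closed fingers are behind the wedge tail, so I'll lower there.

>>> {"api": "servo_tool", "payload": {
  "plan": [0, 0.001, 0, 0.012, 0, 0, 0.001, 0, 0.024, 0, 0, 0.001, 0, 0.036, 0, 0, 0.001, 0, 0.046, 0, 0, 0.001, 0, 0.046, 0]
}}

```text
clock: 14.3
position: [563.6, 193.5, 21.3]
tcp_rot: [[0.951, 0.309, -0.009], [0.309, -0.951, 0.007], [-0.007, -0.009, -1.0]]
wrist_force: [-0.9, 0.0, 0.0]
grip_width: 0.0
```

>>> {"api": "servo_tool", "payload": {
  "plan": [0, 0, 0, 0.003, 0, 0, 0, 0, 0.006, 0, 0, 0, 0, 0.009, 0, 0, 0, 0, 0.009, 0]
}}

```text
clock: 14.7
position: [563.4, 193.5, 12.1]
tcp_rot: [[0.951, 0.309, -0.009], [0.309, -0.951, 0.006], [-0.007, -0.009, -1.0]]
wrist_force: [0.4, 0.4, 0.7]
grip_width: -0.1
```

```bash
cat >> h.py <<'E'
ref=np.array([586.921,83.589]);JX=np.array([.3,-.954]);JY=np.array([.954,.3])
def st(r):
    o=r.observe();d=o['position'][:2]-ref;f=o['wrist_force'];return o,[-78.91+d@JX,9.89+d@JY,o['position'][2]],[-(f[:2]@JX),f[:2]@JY,f[2]]
E
python3 - <<'E'
from station import r
from h import *
import cv2
a=r.read_camera("scene")[120:220,230:360]
cv2.imwrite("pics/s10.png",cv2.resize(a,None,fx=5.5,fy=5.5,interpolation=cv2.INTER_CUBIC))
b=r.read_camera("wrist");cv2.imwrite("pics/w10.png",b)
print(st(r)[1:])
E
```

```text
([np.float64(-190.8448586406194), np.float64(20.68018551284235), np.float64(12.45644937567223)], [np.float64(0.31116774008809134), np.float64(-0.1889519146894179), np.float64(0.15256410194564535)])
```

View pics/s10.png

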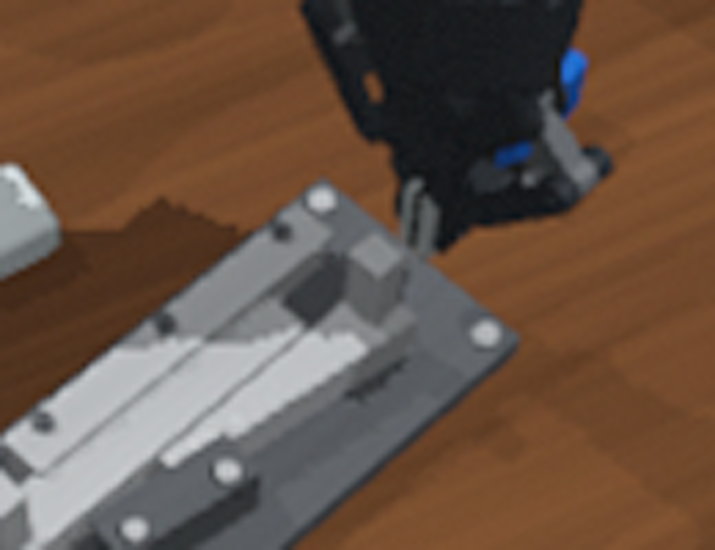

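View pics/w10.png

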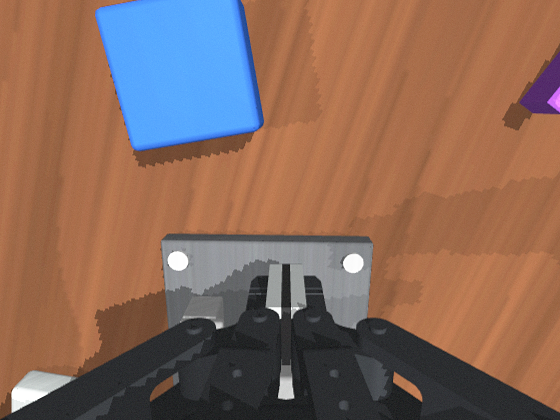

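>>> {"api": "servo_tool", "payload": {
  "plan": [0, 0.0005, 0.004, 0, 0, 0, 0.001, 0.008, 0, 0, 0, 0.001, 0.012, 0, 0, 0, 0.001, 0.014, 0, 0, 0, 0.001, 0.015, 0, 0]
}}

```text
clock: 15.3
position: [569.3, 179.3, 12.3]
tcp_rot: [[0.951, 0.308, -0.009], [0.308, -0.951, 0.007], [-0.006, -0.009, -1.0]]
wrist_force: [-1.2, 0.5, -0.4]
grip_width: -0.1
```

>>> {"api": "servo_tool", "payload": {
  "plan": [0, 0, 0.001, 0, 0, 0, 0, 0.002, 0, 0, 0, 0, 0.003, 0, 0, 0, 0, 0.004, 0, 0, 0, 0, 0.005, 0, 0]
}}

```text
clock: 15.8
position: [570.8, 174.6, 12.3]
tcp_rot: [[0.951, 0.309, -0.009], [0.309, -0.951, 0.007], [-0.006, -0.009, -1.0]]
wrist_force: [-0.8, 0.9, 0.6]
grip_width: 0.1
```

>>> {"api": "servo_tool", "payload": {
  "plan": [0, 0, 0.001, 0, 0, 0, 0, 0.002, 0, 0, 0, 0, 0.003, 0, 0, 0, 0, 0.004, 0, 0, 0, 0, 0.005, 0, 0]
}}

```text
clock: 16.3
position: [572.5, 169.8, 12.3]
tcp_rot: [[0.951, 0.309, -0.009], [0.309, -0.951, 0.007], [-0.006, -0.009, -1.0]]
wrist_force: [-0.4, 2.2, 1.1]
grip_width: -0.2
```

Run:
```python
from station import r
from h import *
import cv2
a=r.read_camera("scene")[120:220,230:360]
cv2.imwrite("pics/s11.png",cv2.resize(a,None,fx=5.5,fy=5.5,interpolation=cv2.INTER_CUBIC))
print(st(r)[1:])
```

```text
([np.float64(-165.31129647545566), np.float64(21.97870140455276), np.float64(12.283415186562479)], [np.float64(0.6117059185249848), np.float64(0.24629122880867935), np.float64(1.4862171344699844)])
```

View pics/s11.png

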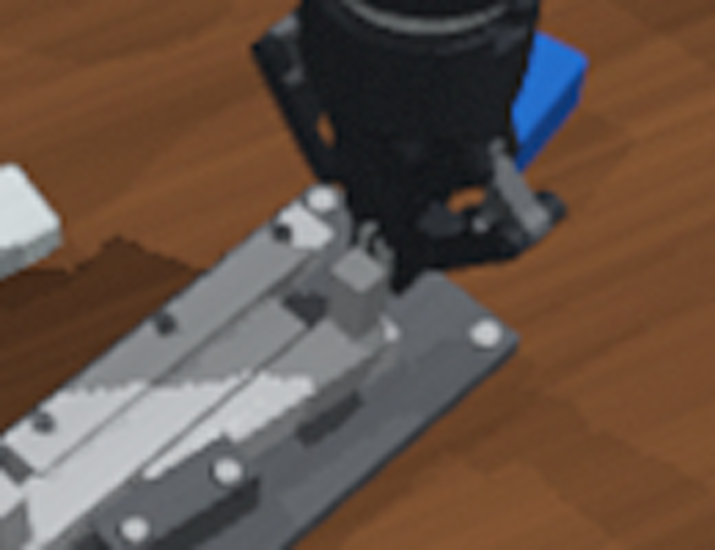

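>>> {"api": "servo_tool", "payload": {
  "plan": [0, 0, 0.001, 0, 0, 0, 0, 0.002, 0, 0, 0, 0, 0.003, 0, 0, 0, 0, 0.004, 0, 0, 0, 0, 0.005, 0, 0]
}}

```text
clock: 16.85
position: [574.2, 164.8, 12.3]
tcp_rot: [[0.951, 0.309, -0.009], [0.309, -0.951, 0.007], [-0.006, -0.009, -1.0]]
wrist_force: [-0.7, 2.5, 1.1]
grip_width: -0.3
```

>>> {"api": "servo_tool", "payload": {
  "plan": [0, 0, 0.001, 0, 0, 0, 0, 0.002, 0, 0, 0, 0, 0.003, 0, 0, 0, 0, 0.004, 0, 0, 0, 0, 0.005, 0, 0]
}}

```text
clock: 17.35
position: [575.7, 160.0, 12.2]
tcp_rot: [[0.951, 0.308, -0.009], [0.309, -0.951, 0.007], [-0.006, -0.009, -1.0]]
wrist_force: [-1.2, 2.5, 1.2]
grip_width: 0.1
```

>>> {"api": "servo_tool", "payload": {
  "plan": [0, 0, 0.001, 0, 0, 0, 0, 0.002, 0, 0, 0, 0, 0.003, 0, 0, 0, 0, 0.004, 0, 0]
}}

```text
clock: 17.75
position: [577.0, 156.1, 12.2]
tcp_rot: [[0.951, 0.308, -0.009], [0.309, -0.951, 0.007], [-0.006, -0.009, -1.0]]
wrist_force: [-0.4, 1.9, 0.8]
grip_width: -0.0
```

>>> {"api": "servo_tool", "payload": {
  "plan": [0, 0, 0.001, 0, 0, 0, 0, 0.002, 0, 0, 0, 0, 0.003, 0, 0]
}}

```text
clock: 18.05
position: [577.9, 153.2, 12.2]
tcp_rot: [[0.951, 0.308, -0.009], [0.309, -0.951, 0.007], [-0.006, -0.009, -1.0]]
wrist_force: [-0.4, 2.2, 0.9]
grip_width: -0.3
```

>>> {"api": "servo_tool", "payload": {
  "plan": [0, -0.0002, 0.001, 0, 0, 0, -0.0003, 0.002, 0, 0, 0, -0.0003, 0.003, 0, 0]
}}

```text
clock: 18.35
position: [578.6, 150.2, 12.2]
tcp_rot: [[0.951, 0.309, -0.009], [0.309, -0.951, 0.007], [-0.006, -0.009, -1.0]]
wrist_force: [-0.7, 2.7, 1.6]
grip_width: 0.0
```

>>> {"api": "servo_tool", "payload": {
  "plan": [0, -0.0002, 0.001, 0, 0, 0, -0.0003, 0.002, 0, 0, 0, -0.0003, 0.003, 0, 0]
}}

```text
clock: 18.65
position: [579.1, 147.1, 12.1]
tcp_rot: [[0.951, 0.309, -0.009], [0.309, -0.951, 0.007], [-0.006, -0.009, -1.0]]
wrist_force: [-0.3, 2.0, 1.5]
grip_width: -0.2
```

>>> {"api": "servo_tool", "payload": {
  "plan": [0, -0.0002, 0.001, 0, 0, 0, -0.0003, 0.002, 0, 0, 0, -0.0003, 0.003, 0, 0]
}}

```text
clock: 18.95
position: [579.7, 144.1, 12.1]
tcp_rot: [[0.951, 0.308, -0.009], [0.309, -0.951, 0.007], [-0.006, -0.009, -1.0]]
wrist_force: [-0.7, 3.2, 1.8]
grip_width: 0.3
```

>>> {"api": "servo_tool", "payload": {
  "plan": [0, -0.0002, 0.001, 0, 0, 0, -0.0003, 0.002, 0, 0, 0, -0.0003, 0.003, 0, 0]
}}

```text
clock: 19.25
position: [580.3, 141.1, 12.1]
tcp_rot: [[0.951, 0.309, -0.009], [0.309, -0.951, 0.007], [-0.007, -0.009, -1.0]]
wrist_force: [-1.5, 2.2, 2.7]
grip_width: -0.1
```

>>> {"api": "servo_tool", "payload": {
  "plan": [0, 0, 0.001, 0, 0, 0, 0, 0.002, 0, 0, 0, 0, 0.003, 0, 0]
}}

```text
clock: 19.55
position: [581.0, 138.3, 12.0]
tcp_rot: [[0.951, 0.309, -0.01], [0.309, -0.951, 0.007], [-0.007, -0.01, -1.0]]
wrist_force: [-2.0, 3.2, 3.4]
grip_width: -0.2
```

>>> {"api": "servo_tool", "payload": {
  "plan": [0, 0, 0.001, 0, 0, 0, 0, 0.002, 0, 0, 0, 0, 0.003, 0, 0]
}}

```text
clock: 19.85
position: [581.2, 136.1, 12.0]
tcp_rot: [[0.951, 0.309, -0.011], [0.309, -0.951, 0.008], [-0.008, -0.011, -1.0]]
wrist_force: [-5.1, 7.5, 4.4]
grip_width: 0.0
```

>>> {"api": "servo_tool", "payload": {
  "plan": [0, 0, 0.001, 0, 0, 0, 0, 0.002, 0, 0, 0, 0, 0.003, 0, 0]
}}

```text
clock: 20.15
position: [581.3, 135.4, 12.0]
tcp_rot: [[0.951, 0.31, -0.012], [0.31, -0.951, 0.013], [-0.007, -0.016, -1.0]]
wrist_force: [-6.1, 15.0, 6.6]
grip_width: -0.0
```

>>> {"api": "servo_tool", "payload": {
  "plan": [0, 0, 0.001, 0, 0, 0, 0, 0.002, 0, 0, 0, 0, 0.003, 0, 0]
}}

```text
clock: 20.45
position: [581.3, 135.3, 12.1]
tcp_rot: [[0.95, 0.312, -0.013], [0.312, -0.95, 0.018], [-0.007, -0.021, -1.0]]
wrist_force: [-6.6, 17.5, 5.9]
grip_width: -0.1
```

It has bitten: the push rose 9, 16, then about 18.7 N while motion fell to 0.1 mm. Backing off now.

>>> {"api": "servo_tool", "payload": {
  "plan": [0, 0, -0.004, 0, 0, 0, 0, -0.012, 0, 0, 0, 0, -0.02, 0, 0, 0, 0, -0.025, -0.01, 0, 0, 0, -0.025, -0.04, 0]
}}

```text
clock: 20.95
position: [571.6, 158.8, 51.2]
tcp_rot: [[0.95, 0.313, -0.018], [0.313, -0.95, 0.017], [-0.012, -0.021, -1.0]]
wrist_force: [0.4, 0.1, 0.7]
grip_width: -0.3
```

>>> {"api": "servo_tool", "payload": {
  "plan": [0, 0, -0.02, -0.03, 0, 0, 0, -0.05, -0.06, 0, 0, 0, -0.08, -0.09, 0, 0, 0, -0.08, -0.12, 0, 0, 0, -0.08, -0.13, 0]
}}

```text
clock: 21.45
position: [550.3, 233.9, 186.9]
tcp_rot: [[0.949, 0.314, -0.013], [0.314, -0.949, 0.018], [-0.007, -0.021, -1.0]]
wrist_force: [0.3, 0.3, 0.7]
grip_width: -0.1
```

Run:
```python
from station import r
from h import *
import cv2,pickle
a=r.read_camera("scene")[140:290,170:340]
cv2.imwrite("pics/s12.png",cv2.resize(a,None,fx=4,fy=4,interpolation=cv2.INTER_CUBIC))
o=r.observe();b=r.read_camera("wrist");cv2.imwrite("pics/w12.png",b);t=r.read_camera("top");cv2.imwrite("pics/t12.png",t)
pickle.dump((o,wristcal(r,o)),open("w12.pkl","wb"))
print(st(r)[1:],o['clock'])
```

```text
([np.float64(-232.2045436766943), np.float64(18.60990990076623), np.float64(183.08978124573633)], [np.float64(1.026662524379093), np.float64(-0.6120505234757864), np.float64(-1.3487504297861164)]) 21.5
```

View pics/s12.png

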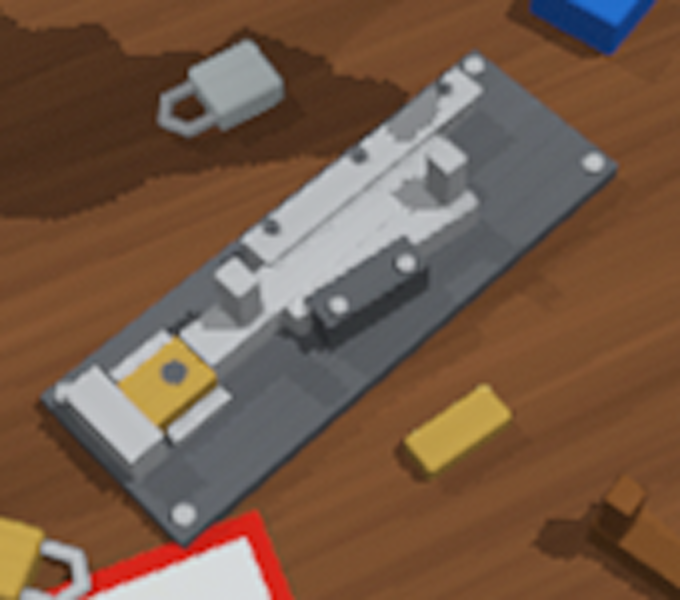

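View pics/w12.png

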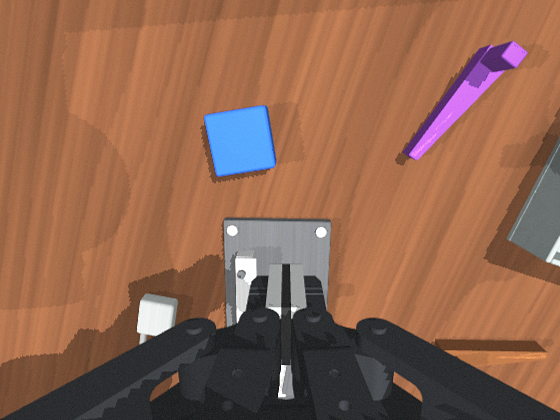

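Run:
```python
from station import r
from h import *
cs=r.get_calibration("scene")
g=lambda p,z:atz(cs,p,z)
J=np.r_[JX,0];K=np.r_[JY,0]
s0=lambda u,v:(u/4.4+170,v/4.4+145)
s1=lambda u,v:(u/4+170,v/4+140)
for n,a,b,z in(('tab',s0(567,94),s1(446,157),66),('lug',s0(324,245),s1(239,277),66),('blankhole',s0(200,381),s1(174,372),28)):
  d=g(b,z)-g(a,z);print(n,d@J,d@K)
print(st(r)[1:])
```

```text
tab 46.12721537492179 -2.4288985271386263
lug 30.99706832706683 -4.3707518964087075
blankhole 4.611262458955797 -0.32334805919160975
([np.float64(-232.2045436766943), np.float64(18.60990990076623), np.float64(183.08978124573633)], [np.float64(1.026662524379093), np.float64(-0.6120505234757864), np.float64(-1.3487504297861164)])
```

A closer look from above, from the earlier viewpoint, to check bar, blank and wedge after release.

>>> {"api": "servo_tool", "payload": {
  "plan": [0.085, 0, 0.03, 0, 0, 0.085, 0, 0.065, 0, 0, 0.085, 0, 0.1, 0, 0, 0.085, 0, 0.13, 0, 0, 0.085, 0, 0.15, 0, 0]
}}

```text
clock: 22.1
position: [595.6, 87.3, 177.9]
tcp_rot: [[0.95, 0.31, -0.02], [0.31, -0.95, 0.016], [-0.014, -0.021, -1.0]]
wrist_force: [-0.4, -0.1, -0.8]
grip_width: 72.0
```

>>> {"api": "servo_tool", "payload": {
  "plan": [0.085, 0, 0, 0, 0, 0.085, 0, 0, 0, 0, 0.085, 0, 0, 0, 0, 0.085, 0, 0, 0, 0, 0.085, 0, 0, 0, 0]
}}

```text
clock: 22.6
position: [595.4, 88.1, 177.9]
tcp_rot: [[0.95, 0.311, -0.02], [0.312, -0.95, 0.016], [-0.014, -0.022, -1.0]]
wrist_force: [-0.2, 0.2, -0.4]
grip_width: 85.2
```

Run:
```python
from station import r
from h import *
import cv2,pickle
o=r.observe();b=r.read_camera("wrist")
cv2.imwrite("pics/w13.png",b);cv2.imwrite("pics/w13z.png",cv2.resize(b[90:380,210:390],None,fx=2,fy=2,interpolation=cv2.INTER_CUBIC))
cv2.imwrite("pics/w13a.png",cv2.resize(b[100:250,220:360],None,fx=4,fy=4,interpolation=cv2.INTER_CUBIC))
cv2.imwrite("pics/w13b.png",cv2.resize(b[230:380,220:360],None,fx=4,fy=4,interpolation=cv2.INTER_CUBIC))
pickle.dump((o,wristcal(r,o)),open("w13.pkl","wb"));print(o['position'],o['clock'])
```

```text
[595.39   88.108 177.927] 22.6
```

View pics/w13.png

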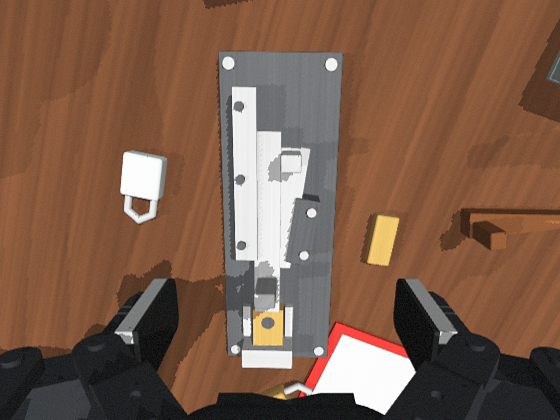

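View pics/w13a.png

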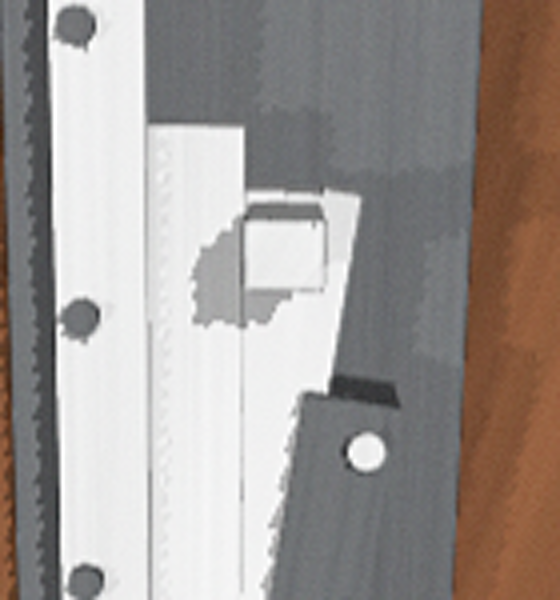

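View pics/w13b.png

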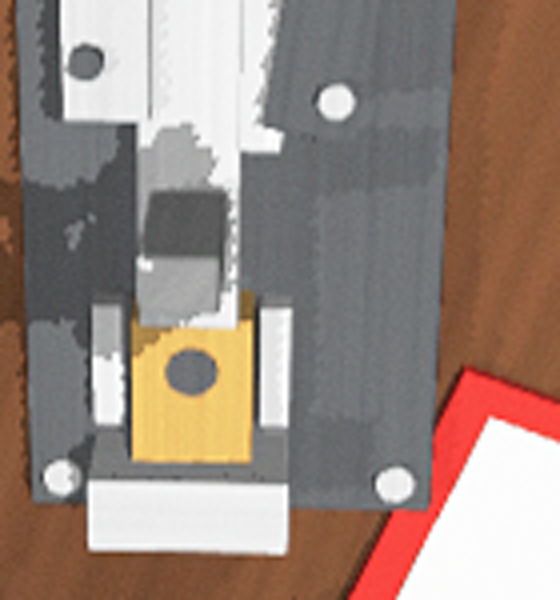

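Run:
```python
from h import *
import pickle
o,c=pickle.load(open("w13.pkl","rb"))
A=lambda u,v,z:atz(c,(220+u/4,100+v/4),z)
B=lambda u,v,z:atz(c,(220+u/4,230+v/4),z)
J=np.r_[JX,0]
stop=B(190,481,36)@J
print('blank front to stop',stop-B(190,463,28)@J,'bar nose to stop (40)',stop-B(205,327,32)@J,'nose to blank front',B(190,463,28)@J-B(205,327,32)@J)
print('bar tail to stop (210)',stop-A(197,125,32)@J)
lug=(B(180,256,66)+B(180,320,66))/2@J; tab=A(285,255,66)@J
print('lug to stop',stop-lug,'was 105; tab to stop',stop-tab,'was 231.8')
from station import r
q=r.observe();print(q['joint_positions'],q['wrist_force'])
```

```text
blank front to stop -0.5778145346406234 bar nose to stop (40) 39.899157554927626 nose to blank front 40.47697208956825
bar tail to stop (210) 208.98266286569321
lug to stop 69.00444544808775 was 105; tab to stop 186.82907925779506 was 231.8
[ 0.894 26.798  2.666 67.     0.937 72.751] [-0.433  0.012  0.304]
```

Run:
```python
from station import r
print(r.finish_job())
```

```text
the job is handed in; nothing more can be done
None
```

I clamped the blank and handed the job in at about 22.6 s on the robot clock. No verdict was reported.

- **Bar:** I pushed the lug with closed fingers. The bar slid at about 3–4 N, then stopped dead with the blank against the stop, and I raised the push to about 13 N to seat it.
- **Wedge:** I pushed the tab and the wedge slid at about 2–3 N for about 40–45 mm. It then bit, and the push rose to about 18.7 N along the jig, 19.6 N in total, before I backed off. That is above the 15 N you asked for, because I sent several moves in one batch, but the readings I had stayed under the 20 N limit. I didn't push again to re-test the jam.
- **Checks after release, from the wrist camera:**
  - The nose is 39.9 mm from the stop; 40 is ideal.
  - The blank's gap to the stop came out at -0.6 mm, which is contact within camera error.
  - The wedge lies flush against the bar and appears flat. The tab is about 45 mm forward of its start, so it had not sprung back. That estimate is from camera distances; the push itself suggested about 43 mm.
  - The padlock and the spare piece beside the jig and the blue box looked undisturbed. I didn't measure their positions, and the padlock beyond the stop was only partly in view.
- **Not measured:** I could not read the wedge-on-bar or bar-on-blank contact forces directly.
- **Disagreements:**
  - The closed fingertips were about 25–30 mm behind the reported TCP, not 8 mm ahead of it. My first pass at the lug went over its top without touching, so I set the height from the camera images instead.
  - The coarse scene-camera estimate gave 31 mm of bar travel, against 34–36 mm from the wrist camera and the push. I trusted the latter.

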